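# Lock a row of solvent bottles in the transport rack with the wedge

## Task

Stand the loose solvent bottle in the rack's channel as the third of the row, up against the other two. Then put the orange wedge upright into the gap left between it and the sloping end block, sloping face to sloping face, and press it fully down until its head plate sits on the block and the row is locked tight against the sprung pad. Let go of everything, keep the bottles upright, and leave the beaker and the tape roll where they are.

Things in the scene. Friction and masses are not known exactly. Their poses are not given: they have to be found in the camera images.
- rack: Bottle rack fixed to the bench, 355 mm long (its y), 104 mm wide (its x): a straight channel open above. Origin on the bench under the channel's middle, z up. Smooth aluminium floor plate, top 6 mm above the bench. Grey side rails along y, 81 mm apart inside, tops at 46 mm with bevelled inner lips. At the +y end a blue block 72 mm tall with the sprung pad, at the -y end the sloping end block.
- end_block_top (a point): Top inner edge of the blue end block at the rack's -y end: rack y = -143.5 mm, 84 mm above the bench. The block is 81 mm wide, 41 mm deep at the top. Its inner face slopes from y = -120 mm at the floor plate to y = -143.5 mm here (0.3 mm per mm of height: the gap widens upward).
- pad (a joint): Travel of the sprung black rubber pad along the rack's +y: 0 = free, up to 0.014 m. Spring about 600 N/m, no preload. With the row locked by the fully seated wedge it reads about 0.005 to 0.009.
- pad_face (a point): Centre of the pad's face, against which the row is pressed; at y = +122 mm in the rack's frame, 42 mm above the bench, when free. The face is 62 mm wide and 52 mm high.
- wedge_seat (a point): Fixed point of the rack where the wedge's origin lies when the wedge is fully home: x = 0, y = -111 mm, z = 9 mm in the rack's frame.
- wedge: Orange plastic wedge standing on the bench, 125 mm tall, 160 g. Origin at its underside below the middle of its grip, z up. Body 60 mm wide (x), 75 mm tall. Its upright face is at y = +22 mm (bevelled to +17 mm over the lowest 8 mm). Its sloping face looks to -y: y = -10 mm at the underside, -32.5 mm at z = 75 mm, the end block's slope. Home, its axes are parallel to the rack's.
- wedge_head (a point): Middle of the wedge's head plate underside, 75 mm over its origin. The plate, 60 x 70 x 8 mm, spans y = -48 to +22 mm; it overhangs the sloping face and comes to rest on top of the end block. The wedge starts to push the row some 25 mm above home, takes up to about 15 N, and jams by friction where it is left.
- wedge_grip (a point): Middle of the wedge's black grip block, 104 mm over its origin: 40 mm along the wedge's x, 24 mm along its y, 42 mm tall, above the head plate.
- bottle_loose: Clear solvent bottle with purple screw cap and light blue band, standing on the bench, about 200 g. 136 mm tall; round body 73 to 75 mm across, straight up to about 75 mm high, then a sloping shoulder; cap 53 mm across, 114 to 136 mm above its foot: grip it by the cap. Origin at the centre of its underside, z up.
- bottle_middle: Bottle of the same kind and size, already standing loose in the rack as the second of the row. Origin at the centre of its underside.
- bottle_pad_side: Bottle of the same kind and size, already standing loose in the rack, next to the pad. Origin at the centre of its underside.
- small_beaker: Clear beaker 53 mm across, 61 mm tall, beside the rack; to be left alone. Origin at the centre of its underside.
- tape_roll: Small dark tape roll, 58 mm across, 19 mm thick, flat beside the rack; to be left alone. Origin at the centre of its underside.
Mind the look-alikes: they are no part of the job. Leave any pink or turquoise look-alike of the bottle_loose alone.

How it is judged:
By the outcome, as a careful person would: the job done as asked, in the order asked, and still so for the second after the job is handed in, with the robot touching nothing.
It also fails if it takes over 61 s, if anything falls off the work surface, if the arm or the gripper's body presses on something with over 40 N, if the wrist force passes 120 N, or if a joint passes its speed limit or range.

## Robot

A 6-joint arm with a two-finger parallel gripper is mounted at the origin on a cart in front of the work surface, level with it; the furniture and walls round the work are solid. World frame = base frame: x ahead of the robot, y to its left, z up, the work surface at z = 0. Lengths are in m, angles in rad, forces in N, time in s.
With the tool pointing down it reaches from about 0.325 to 0.9 m from the base axis. Payload 6.1 kg.
Tool frame: the origin (TCP) lies midway between the tips of the shut fingers; the grasp point (between the pads) lies 19 mm behind it; z points along the fingers, y is the line along which they close (so a half turn about z gives the same grasp; the last joint's range is limited). The gripper opens to 87 mm and grips with 3 to 60 N. Pads are 19 mm wide; open, the fingers measure 117 mm over their backs; the gripper's body (75 mm by 190 mm) begins 51 mm behind the grasp point.
Start: joints at [-1.231, 0.22, 1.526, -0, 1.395, -0.126], TCP at [0.281, -0.558, 0.223] pointing down, gripper open.
Joint ranges: [-2.98, 2.98], [-0.91, 2.08], [0.09, 2.57], [-1.24, 4.39], [0.2, 2.65], [-2.68, 2.68]. Speed limits (rad/s): [2.57, 2.57, 3.01, 3.14, 3.14, 3.14].

## Interface

Orientations are given as a unit quaternion [x, y, z, w].
In Python, from cell import * gives the robot as it stands.
- The arm moves only by the tool servo_tool, never from a script. Its argument "steps" is a list of rows, each a list of 3 entries, a list of its own where there are three numbers: the shift along the tool's x, y, z in mm, then the turn about the tool's z in degrees, then the opening, from 0 (shut) to 1 (fully open). A call has 1 to 20 rows; each row is the pose to reach, as a shift and turn from the pose commanded when the call began, along the tool's axes at that moment; what a row does not reach only later rows make up. A row lasts 1/12 s, in which the tool goes at most 41.7 mm and 7.16 degrees, less where a joint would pass 70% of its speed; a pose out of reach is approached as far as the arm can. A call with a gripper value outside its range is refused whole. The fingers move at their own pace and stop on an object; "grip_force" is the grip in N (left out, the last holds). Time passes only in rows, so rows that repeat a pose let the fingers close. It gives the time, the measured TCP pose, the force, the opening and the grip force at its end, in the units of the state.
- read_state(): the state, without advancing time (a new reading comes with each control period).
- snapshot(name): name is "side" or "top"; returns the picture (420x560x3 uint8, red, green, blue); there is no depth.
- get_calibration(name): a dict with "mtx" (3x3 intrinsics, pixels), "D" ([k1, k2, p1, p2, k3] as OpenCV has them; the pictures are not rectified), "extrinsics" (4x4, takes a point from camera to world coordinates). Camera axes: x right, y up, looking along -z (the intrinsics and any distortion apply to the point x, -y, -z); pixel columns grow to the right and rows downward; lengths in m; the calibration is good to about 2 mm. A picture is of the moment at which its call begins. get_calibration takes no time and is no camera call.
- sign_off(): hands the job in; it is judged then, once.
The state is a dict: "time": time; "q": joint angles; "joint_vel": joint speeds; "joint_efforts": joint torques, N m; "position": TCP position; "tcp_rot": TCP orientation; "wrist_force": force on the tool from outside, world axes, zero at the start; "torque": the same for the moment, N m; "finger_gap": finger opening in m; "finger_force": force on a finger pad.
Only numpy, scipy, OpenCV 4.12 (cv2) and the standard library are available. Lean on these libraries where they do the work, as an engineer would, in place of code of your own. Each camera call takes 0.05 s, during which the arm holds its last target. There are 200 camera calls.

## Working session

There is one attempt and no reset: what is moved stays moved. The work goes in short steps, Python scripts to look and compute and a tool call to move; the robot and the scene stay as the last step left them, time stands still between calls to the robot, and variables do not carry over. Pictures are saved under pics/ and viewed, at most 10 in all, crops included, and the job is handed in when it is done.

Besides the shell and the picture viewer there is one more tool, called after "Request:" by a JSON object that holds its "name" and its "arguments". servo_tool: Moves the arm, as the interface text tells. Its arguments: {"type":"object","properties":{"steps":{"type":"array"},"grip_force":{"type":"number"}},"required":["steps"]}

```bash
mkdir -p pics; cat > h.py <<'E'
from cell import *
import numpy as np, cv2
def snap(n,f):
    im=snapshot(n); cv2.imwrite(f'pics/{f}.png',im[:,:,::-1]); return im
def ray(n,u,v):
    c=get_calibration(n);K=np.array(c['mtx']);D=np.array(c['D'],float);E=np.array(c['extrinsics'])
    p=cv2.undistortPoints(np.array([[[u,v]]],float),K,D)[0,0]
    d=E[:3,:3]@np.array([p[0],-p[1],-1]);return E[:3,3],d
def onz(n,u,v,z):
    o,d=ray(n,u,v);return o+d*(z-o[2])/d[2]
def pix(n,P):
    c=get_calibration(n);K=np.array(c['mtx']);D=np.array(c['D'],float);E=np.array(c['extrinsics'])
    q=(np.atleast_2d(P)-E[:3,3])@E[:3,:3]; q=q*[1,-1,-1]
    return cv2.projectPoints(q,np.zeros(3),np.zeros(3),K,D)[0][:,0]
E
python3 - <<'E'
from h import *
for n in('side','top'):
    snap(n,n+'0');c=get_calibration(n);print(n,np.round(c['extrinsics'],3).tolist(),np.round(c['mtx'],1).tolist(),c['D'])
s=read_state();print({k:np.round(v,3).tolist() for k,v in s.items()})
E
```

```text
side [[-0.996, -0.03, 0.087, 0.611], [0.092, -0.392, 0.916, 1.22], [0.007, 0.92, 0.393, 0.595], [0.0, 0.0, 0.0, 1.0]] [[418.3, 0.0, 277.2], [0.0, 418.3, 212.4], [0.0, 0.0, 1.0]] [-0.12812123  0.          0.          0.          0.        ]
top [[0.443, 0.816, -0.372, -0.115], [-0.896, 0.406, -0.176, -0.212], [0.008, 0.412, 0.911, 1.567], [0.0, 0.0, 0.0, 1.0]] [[456.6, 0.0, 283.0], [0.0, 456.6, 209.9], [0.0, 0.0, 1.0]] [0.03125058 0.         0.         0.         0.        ]
{'time': 0.1, 'q': [-1.231, 0.221, 1.527, -0.0, 1.395, -0.126], 'joint_vel': [0.0, -0.001, -0.001, -0.0, 0.001, -0.001], 'joint_efforts': [0.002, -49.594, -38.852, 0.07, 0.052, -0.0], 'position': [0.281, -0.558, 0.222], 'tcp_rot': [0.973, 0.231, -0.0, -0.001], 'wrist_force': [-0.156, -0.317, 0.281], 'torque': [-0.074, 0.002, 0.05], 'finger_force': 0.0, 'finger_gap': 0.087}
```

View pics/top0.png

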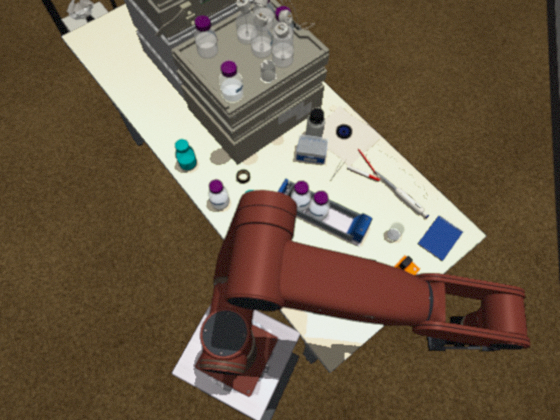

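View pics/side0.png

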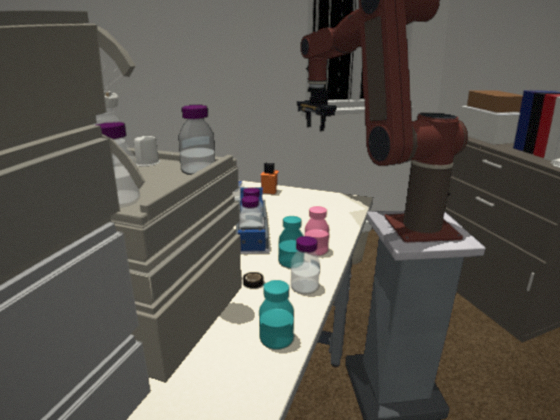

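The top view shows the rack from about (285,190) to (370,230), with purple caps in it at (302,187) and (321,198). The wedge is at (408,266).

Candidates for bottle_loose:
- Purple cap, top (217,187), side (306,244): on the bench.
- Turquoise, top (185,147), side (277,290) and (291,225).
- Pink, side (318,215).
- Shelf purple caps, top (203,22), (229,68) and (284,12).
- The two rack bottles.

I choose the bench one at (217,187) and will check it in a crop.

```bash
python3 - <<'E'
import cv2,numpy as np
t=cv2.imread('pics/top0.png');s=cv2.imread('pics/side0.png')
a=cv2.resize(t[165:290,195:445],(800,400),interpolation=cv2.INTER_CUBIC)
cv2.imwrite('pics/ct.png',a)
cv2.imwrite('pics/cs.png',cv2.resize(s[155:305,225:345],(480,600),interpolation=cv2.INTER_CUBIC))
E
```

```text
(no output)
```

View pics/ct.png

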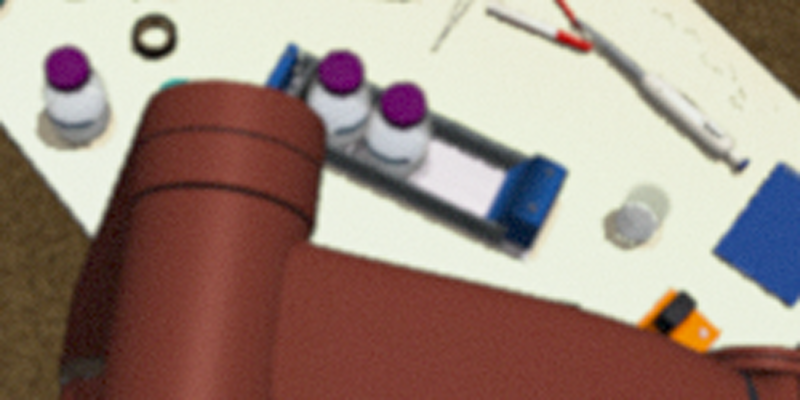

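View pics/cs.png

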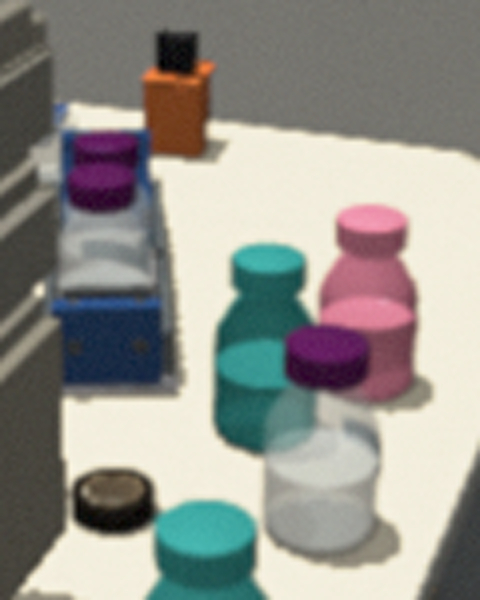

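The crops confirm the clear bottle with the purple cap, top (216,186) and side (307,245). The turquoise and pink ones are distinct. The wedge is partly hidden in the top view, and its grip is at top (406,263), side (269,168).

```bash
cat >> h.py <<'E'
from scipy.optimize import least_squares
def purple(im):
    f=im.astype(int);m=((f[...,0]-f[...,1]>30)&(f[...,2]-f[...,1]>30)&(f[...,1]<60)&(f[...,2]>f[...,0]*.7)).astype(np.uint8)
    n,l,s,c=cv2.connectedComponentsWithStats(m);return [(c[i].round(2).tolist(),s[i].tolist()) for i in range(1,n) if s[i,4]>15]
def capmask_centroid(n,P,r=.0265,z0=.114,z1=.136):
    # centroid of projected cap silhouette
    a=np.linspace(0,2*np.pi,60);pts=np.vstack([np.c_[P[0]+r*np.cos(a),P[1]+r*np.sin(a),np.full(60,P[2]+z)] for z in(z0,z1)])
    h=cv2.convexHull(pix(n,pts).astype(np.float32));m=cv2.moments(h);return np.array([m['m10'],m['m01']])/m['m00']
def fitcap(obs,z=0.):
    # obs {cam:(u,v)}
    g=lambda p:np.concatenate([capmask_centroid(n,[p[0],p[1],z])-o for n,o in obs.items()])
    r=least_squares(g,[.5,0],diff_step=1e-3);return r.x,r.fun
E
python3 - <<'E'
from h import *
for n in('side','top'):
    im=cv2.imread(f'pics/{n}0.png')[:,:,::-1];print(n);[print(p) for p in purple(im)]
E
```

```text
side
([193.66, 110.95], [183, 105, 24, 13, 265])
([111.65, 128.18], [99, 122, 25, 16, 219])
([250.14, 197.07], [242, 188, 17, 19, 251])
([306.15, 243.19], [297, 237, 20, 15, 238])
top
([280.53, 9.58], [275, 6, 15, 11, 62])
([202.18, 22.02], [195, 15, 15, 16, 176])
([228.38, 67.63], [221, 61, 15, 15, 166])
([215.54, 186.17], [210, 180, 13, 13, 128])
([301.06, 187.43], [295, 182, 13, 12, 128])
([320.48, 197.43], [314, 192, 14, 12, 137])
```

```bash
python3 - <<'E'
from h import *
print('loose',fitcap({'top':(215.54,186.17),'side':(306.15,243.19)}))
for o in [(215.54,186.17),(301.06,187.43),(320.48,197.43)]: print(fitcap({'top':o})[0], fitcap({'top':o},.006)[0])
print('side loose',fitcap({'side':(306.15,243.19)})[0])
s=read_state();print('tool x dir, y dir')
from scipy.spatial.transform import Rotation as R
print(R.from_quat(s['tcp_rot']).as_matrix().round(4))
c=lambda x,y:(195+x/3.2,165+y/3.2)
for nm,(x,y),z in [('endtop far',(537,152),.084),('endtop out far',(567,170),.084),('wedge grip top',(683,299),.125),('beaker',(632,225),.0),('rail br',(522,258),0),('roll',(154,36),.0095)]:
    print(nm,onz('top',*c(x,y),z).round(3))
print('grip side',onz('side',225+177/4,155+34/4,.125).round(3))
E
```

```text
loose (array([0.45289595, 0.32137148]), array([ 0.59777556, -0.48881808,  0.4913113 ,  0.32476104]))
[0.4502584  0.32229397] [0.4479059  0.32007279]
[0.58109981 0.04898259] [0.57820261 0.04789907]
[ 0.57591879 -0.02893132] [ 0.57304309 -0.02969057]
side loose [0.45382872 0.31956374]
tool x dir, y dir
[[ 8.935e-01  4.491e-01 -6.000e-04]
 [ 4.491e-01 -8.935e-01  1.600e-03]
 [ 2.000e-04 -1.700e-03 -1.000e+00]]
endtop far [ 0.609 -0.183  0.084]
endtop out far [ 0.603 -0.221  0.084]
wedge grip top [ 0.501 -0.382  0.125]
beaker [ 0.613 -0.314  0.   ]
rail br [ 0.519 -0.216  0.   ]
roll [0.581 0.291 0.01 ]
grip side [ 0.493 -0.368  0.125]
```

```bash
cat >> h.py <<'E'
from scipy.spatial.transform import Rotation as R
def plan(P,yawy=None,cur=None,rot=None):
    s=read_state();p=np.array(s['position'] if cur is None else cur);M=R.from_quat(s['tcp_rot']).as_matrix()
    d=M.T@(np.array(P)-p)*1000;a=np.degrees(np.arctan2(M[1,1],M[0,1]))
    t=0 if yawy is None else -((yawy-a+180)%360-180)
    print('shift',d.round(1),'turn',round(t,2),'| tooly angle',a.round(2),'pos',p.round(4),'t',s['time'],'gap',s['finger_gap'],'F',np.round(s['wrist_force'],1))
E
python3 - <<'E'
from h import *
for u,v in [(291,222),(277,290),(318,212)]: print(onz('side',u,v,.136).round(3))
print('cabinet',onz('top',237,160,0).round(3),onz('top',323,100,0).round(3))
plan([.453,.321,.215],-3.8)
E
```

```text
[0.479 0.217 0.136]
[0.545 0.534 0.136]
[0.395 0.155 0.136]
cabinet [0.638 0.351 0.   ] [1.057 0.166 0.   ]
shift [ 548.8 -707.8    7.9] turn -59.51 | tooly angle -63.31 pos [ 0.2805 -0.5579  0.2216] t 0.1 gap 0.08728442850582495 F [-0.2 -0.3  0.3]
```

Request:
{"name": "servo_tool", "arguments": {"steps": [[[549, -708, 8], -59.5, 1], [[549, -708, 8], -59.5, 1], [[549, -708, 8], -59.5, 1], [[549, -708, 8], -59.5, 1], [[549, -708, 8], -59.5, 1], [[549, -708, 8], -59.5, 1], [[549, -708, 8], -59.5, 1], [[549, -708, 8], -59.5, 1], [[549, -708, 8], -59.5, 1], [[549, -708, 8], -59.5, 1], [[549, -708, 8], -59.5, 1], [[549, -708, 8], -59.5, 1], [[549, -708, 8], -59.5, 1], [[549, -708, 8], -59.5, 1], [[549, -708, 8], -59.5, 1], [[549, -708, 8], -59.5, 1], [[549, -708, 8], -59.5, 1], [[549, -708, 8], -59.5, 1], [[549, -708, 8], -59.5, 1], [[549, -708, 8], -59.5, 1]]}}

```text
time: 1.77
position: [0.4407, 0.2616, 0.2147]
tcp_rot: [0.73, 0.683, -0.0, 0.0]
wrist_force: [0.7, -0.4, 0.4]
finger_gap: 0.0873
finger_force: 0.0
```

```bash
python3 - <<'E'
from h import *
plan([.453,.321,.215],-3.8)
im=snap('top','top1')
cv2.imwrite('pics/ct1.png',cv2.resize(im[170:290,270:450,::-1],(800,533),interpolation=cv2.INTER_CUBIC))
E
```

```text
shift [60.1  8.3 -0.3] turn 0.02 | tooly angle -3.78 pos [0.4407 0.2616 0.2147] t 1.7667 gap 0.08731560740687301 F [ 0.7 -0.4  0.4]
```

View pics/ct1.png

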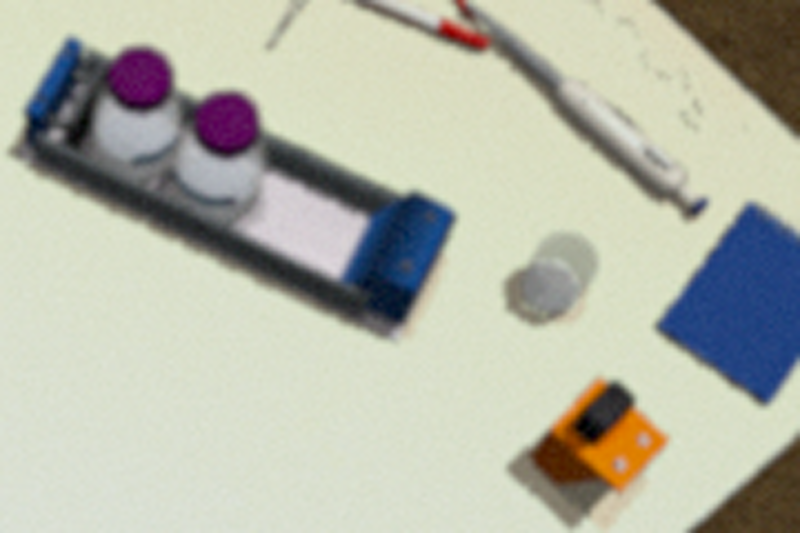

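The rack is clear now: end-block far top edge (413,193)-(455,213), near base corners (12,150) and (393,338). The wedge's head-plate corners are (602,378), (667,438), (625,492) and (550,430), with the grip on its +y side towards the rack.

```bash
cat >> h.py <<'E'
def crop2pix(p): return np.array([270,170])+(np.array(p)+.5)/4.4444-.5
def place(p,pts):
    c,s=np.cos(p[2]),np.sin(p[2]);q=np.array(pts,float)/1000
    return np.c_[p[0]+c*q[:,0]-s*q[:,1],p[1]+s*q[:,0]+c*q[:,1],q[:,2]]
def fit(pts,uv,p0):
    uv=np.array([crop2pix(u) for u in uv])
    r=least_squares(lambda p:(pix('top',place(p,pts))-uv).ravel(),p0,loss='soft_l1');return r.x,r.fun.reshape(-1,2)
E
python3 - <<'E'
from h import *
rp,f=fit([(40.5,-143.5,84),(40.5,-184.5,84),(-52,-184.5,0),(-52,170.5,0),(40.5,170.5,72),(-40.5,170.5,72)],[(413,193),(455,213),(393,338),(12,150),(72,38),(28,108)],[.58,0,-.06])
print('rack',rp.round(4),np.degrees(rp[2]).round(2));print(f.round(2))
wp,f2=fit([(30,22,83),(30,-48,83),(-30,-48,83),(-30,22,83),(20,12,125),(20,-12,125),(-20,12,125)],[(602,378),(667,438),(625,492),(550,430),(612,380),(633,392),(573,428)],[.5,-.38,0])
print('wedge',wp.round(4),np.degrees(wp[2]).round(2));print(f2.round(2))
np.save('rp',rp);np.save('wp',wp)
im=cv2.imread('pics/ct1.png')
def pc(P): return ((pix('top',P)-[270,170]+.5)*4.4444-.5)
def poly(p,pts,c,cl=True): cv2.polylines(im,[pc(place(p,pts)).round().astype(int)],cl,c,1)
G=(0,255,0)
poly(rp,[(40.5,-143.5,84),(40.5,-184.5,84),(-40.5,-184.5,84),(-40.5,-143.5,84)],G)
poly(rp,[(52,-184.5,0),(52,170.5,0),(-52,170.5,0),(-52,-184.5,0)],G)
poly(rp,[(40.5,-120,6),(-40.5,-120,6)],G)
for x in(40.5,-40.5): poly(rp,[(x,-143,46),(x,122,46)],(0,255,255),0)
poly(rp,[(31,122,68),(31,122,16),(-31,122,16),(-31,122,68)],(255,255,0))
poly(wp,[(30,22,83),(30,-48,83),(-30,-48,83),(-30,22,83)],G);poly(wp,[(20,12,125),(20,-12,125),(-20,-12,125),(-20,12,125)],(0,255,0))
cv2.imwrite('pics/ov.png',im)
raw=cv2.imread('pics/top1.png')[:,:,::-1]
for c,_ in purple(raw):
    if 290<c[0]<330 and c[1]>100:
        x,_=fitcap({'top':c},.006);d=x-rp[:2];a=rp[2];print(c,'rack frame',np.array([np.cos(a)*d[0]+np.sin(a)*d[1],-np.sin(a)*d[0]+np.cos(a)*d[1]]).round(4))
E
```

```text
rack [ 0.5738 -0.0369 -0.045 ] -2.58
[[-0.08 -0.51]
 [ 1.02  0.13]
 [ 0.17  1.6 ]
 [ 0.78  0.89]
 [-0.74 -1.81]
 [-1.51 -0.49]]
wedge [ 0.4896 -0.3792 -0.2798] -16.03
[[-1.77 -0.1 ]
 [ 0.55 -0.22]
 [-0.48  0.42]
 [-0.61  0.66]
 [-0.21 -0.58]
 [ 1.    1.4 ]
 [ 1.38 -2.86]]
[301.06, 187.33] rack frame [0.0009 0.0851]
[320.59, 197.32] rack frame [-0.0006  0.0071]
```

View pics/ov.png

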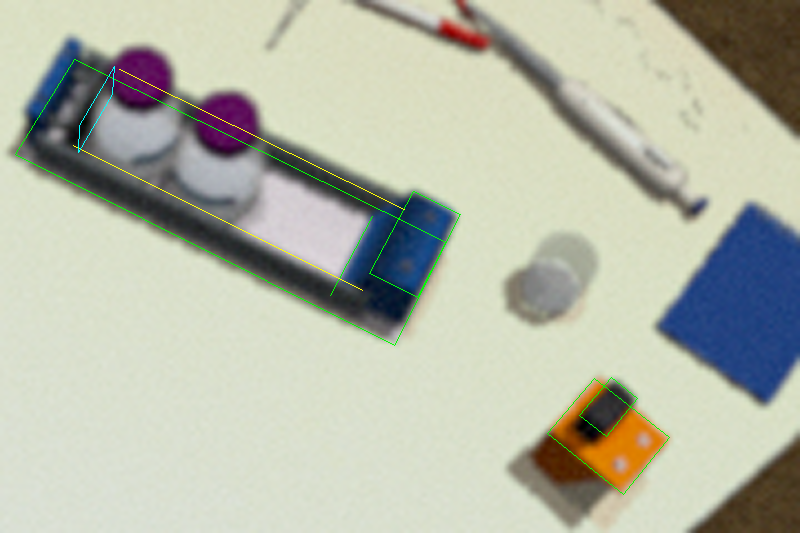

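Request:
{"name": "servo_tool", "arguments": {"steps": [[[60, 8, 0], 0, 1], [[60, 8, 0], 0, 1], [[60, 8, 40], 0, 1], [[60, 8, 80], 0, 1], [[60, 8, 104], 0, 1], [[60, 8, 106], 0, 1], [[60, 8, 106], 0, 1]]}}

```text
time: 2.4
position: [0.4516, 0.3178, 0.1072]
tcp_rot: [0.73, 0.683, -0.002, -0.001]
wrist_force: [0.4, 0.6, 0.6]
finger_gap: 0.0868
finger_force: 0.0
```

Request:
{"name": "servo_tool", "arguments": {"steps": [[[0, 0, 0], 0, 1], [[0, 0, 0], 0, 0], [[0, 0, 0], 0, 0], [[0, 0, 0], 0, 0], [[0, 0, 0], 0, 0], [[0, 0, 0], 0, 0], [[0, 0, 0], 0, 0], [[0, 0, 0], 0, 0]], "grip_force": 25}}

```text
time: 3.07
position: [0.4533, 0.3187, 0.1093]
tcp_rot: [0.73, 0.683, 0.0, 0.0]
wrist_force: [0.5, -0.1, 0.7]
finger_gap: 0.0514
finger_force: 25.0
```

```bash
python3 - <<'E'
from h import *
plan([.453,.321,.2],-2.9)
s=cv2.imread('pics/side0.png');t=cv2.imread('pics/top1.png')
a=cv2.resize(s[180:260,225:290],(488,600),interpolation=cv2.INTER_LANCZOS4)
cv2.imwrite('pics/rs.png',a)
E
```

```text
shift [  2.3  -0.4 -90.7] turn -0.91 | tooly angle -3.81 pos [0.4533 0.3187 0.1093] t 3.0667 gap 0.05136838923174437 F [ 0.5 -0.1  0.7]
```

View pics/rs.png

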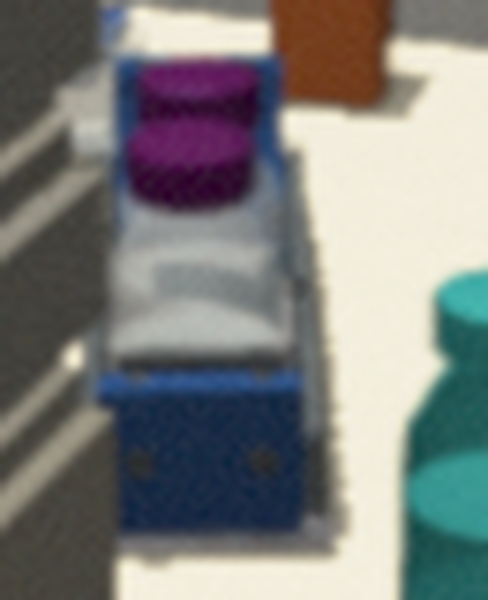

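The side crop shows the pad block's near outer top corner at (302,393) and the end block's near top corner at (283,58). I'll refine the rack fit with both views and lift the bottle meanwhile.

```bash
python3 - <<'E'
from h import *
sp=lambda u,v:np.array([225,180])+(np.array([u,v])+.5)/7.5-.5
def f(p,full=False):
    yo=p[3]*1000
    a=pix('top',place(p,[(40.5,-143.5,84),(40.5,-184.5,84),(40.5,yo,72),(-40.5,yo,72)]))-np.array([crop2pix(u) for u in[(413,193),(455,213),(72,38),(28,108)]])
    b=pix('side',place(p,[(-40.5,yo,72),(-40.5,yo,6)]))-np.array([sp(302,393),sp(302,530)])
    c=pix('side',place(p,[(-40.5,-184.5,84),(40.5,-184.5,84)]))-np.array([sp(283,58),sp(119,58)])
    d=pix('top',place(p,[(-52,-184.5,0),(-52,170.5,0)]))-np.array([crop2pix(u) for u in[(393,338),(12,150)]])
    if full: print(np.vstack([a,b,c,d]).round(2).tolist())
    return np.vstack([a,b,c,d*.5]).ravel()
r=least_squares(f,[.574,-.037,-.05,.17],loss='soft_l1');print(r.x.round(4),np.degrees(r.x[2]).round(2));f(r.x,True)
rp=r.x[:3];np.save('rp',rp)
for c in [(301.06,187.33),(320.59,197.32)]:
    x,_=fitcap({'top':c},.006);d=x-rp[:2];a=rp[2];print('bottle rack frame',np.array([np.cos(a)*d[0]+np.sin(a)*d[1],-np.sin(a)*d[0]+np.cos(a)*d[1]]).round(4))
x,_=fitcap({'top':(320.59,197.32),'side':(250,199)},.006);print('mid',x)
print(place(rp,[(0,-75,0)]))
E
```

```text
[ 0.5756 -0.0344 -0.0432  0.1632] -2.48
[[-0.54, -1.28], [0.56, -0.66], [0.52, -1.57], [-0.19, -0.22], [0.32, -1.47], [0.44, 0.4], [0.74, -1.01], [0.36, -0.77], [-0.23, 0.82], [0.38, 0.31]]
bottle rack frame [-0.0006  0.0825]
bottle rack frame [-0.0022  0.0044]
mid [ 0.57795888 -0.02197275]
[[ 0.57239753 -0.10932344  0.        ]]
```

Request:
{"name": "servo_tool", "arguments": {"steps": [[[0, 0, -40], 0, 0], [[0, 0, -80], 0, 0], [[0, 0, -100], 0, 0], [[0, 0, -100], 0, 0]]}}

```text
time: 3.4
position: [0.4561, 0.3202, 0.2153]
tcp_rot: [0.73, 0.683, 0.005, 0.001]
wrist_force: [1.2, 1.3, -1.6]
finger_gap: 0.0514
finger_force: 25.0
```

```bash
python3 - <<'E'
from h import *
plan([.572,-.111,.275],-2.5)
E
```

```text
shift [-422.2  144.8  -60.6] turn -1.31 | tooly angle -3.81 pos [0.4561 0.3202 0.2153] t 3.4 gap 0.05144783277925148 F [ 1.2  1.3 -1.6]
```

Request:
{"name": "servo_tool", "arguments": {"steps": [[[0, 0, -30], 0, 0], [[0, 0, -66], 0, 0], [[-30, 10, -66], -1.3, 0], [[-60, 21, -66], -1.3, 0], [[-90, 31, -66], -1.3, 0], [[-120, 42, -66], -1.3, 0], [[-150, 52, -66], -1.3, 0], [[-180, 62, -66], -1.3, 0], [[-210, 73, -66], -1.3, 0], [[-240, 83, -66], -1.3, 0], [[-270, 94, -66], -1.3, 0], [[-300, 104, -66], -1.3, 0], [[-330, 115, -66], -1.3, 0], [[-360, 125, -66], -1.3, 0], [[-390, 135, -66], -1.3, 0], [[-410, 142, -66], -1.3, 0], [[-420, 146, -66], -1.3, 0], [[-421, 146, -66], -1.3, 0], [[-421, 146, -66], -1.3, 0], [[-421, 146, -66], -1.3, 0]]}}

```text
time: 5.07
position: [0.5704, -0.1098, 0.2744]
tcp_rot: [0.722, 0.692, -0.0, -0.001]
wrist_force: [-0.0, 0.8, -1.7]
finger_gap: 0.0513
finger_force: 25.0
```

```bash
python3 - <<'E'
from h import *
plan([.572,-.111,.275],-2.5)
im=snap('side','side2')
print(purple(im)); im2=snap('top','top2');print(purple(im2))
cv2.imwrite('pics/cs2.png',cv2.resize(im[100:260,220:340,::-1],(450,600),interpolation=cv2.INTER_CUBIC))
E
```

```text
shift [-1.2  1.6 -0.6] turn 0.04 | tooly angle -2.46 pos [ 0.5704 -0.1098  0.2744] t 5.0667 gap 0.051314615194772664 F [-0.   0.8 -1.7]
[([193.88, 110.89], [182, 105, 25, 13, 264]), ([111.57, 128.28], [100, 122, 24, 16, 221]), ([251.11, 138.12], [245, 135, 14, 7, 64]), ([250.13, 196.94], [242, 188, 17, 19, 254])]
[([280.58, 9.5], [275, 6, 15, 11, 62]), ([202.16, 22.01], [195, 15, 15, 15, 172]), ([228.41, 67.86], [221, 61, 15, 15, 174]), ([321.45, 197.71], [315, 191, 12, 13, 106])]
```

View pics/cs2.png

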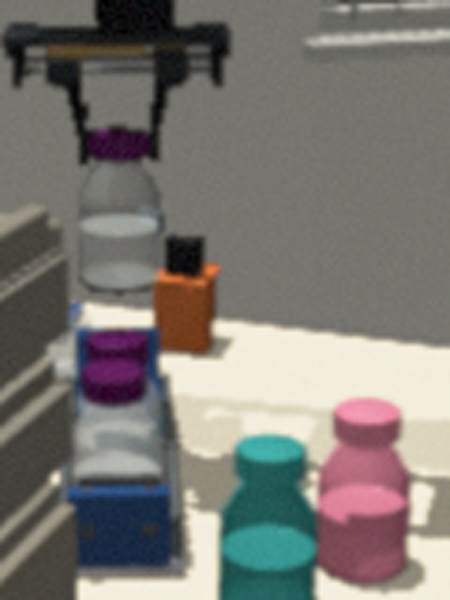

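The side view shows the bottle hanging upright in the grip, cap (118,145), over the free end of the rack. The row's caps are at (118,350) and (114,380).

```bash
python3 - <<'E'
from h import *
def ony(u,v,y):
    o,d=ray('side',u,v);return (o+d*(y-o[1])/d[1]).round(4)
print('held',ony(251.5,138.5,-.11),'body',ony(220+119.5/3.75,100+250/3.75,-.11))
print('mid',ony(220+118/3.75,100+342/3.75,-.03)); print('pad',ony(220+114.5/3.75,100+380/3.75,.048))
print('rack blk',ony(225+(100+302)/2/7.5,180+393/7.5,.13), 'end', ony(225+201/7.5,180+58/7.5,-.215))
E
```

```text
held [ 0.5698 -0.11    0.2866] body [ 0.57   -0.11    0.1918]
mid [ 0.5751 -0.03    0.135 ]
pad [0.5807 0.048  0.1313]
rack blk [0.5809 0.13   0.0671] end [ 0.5683 -0.215   0.0802]
```

Request:
{"name": "servo_tool", "arguments": {"steps": [[[-1, 1.5, 30], 0, 0], [[-1, 1.5, 60], 0, 0], [[-1, 1.5, 85], 0, 0], [[-1, 1.5, 105], 0, 0], [[-1, 1.5, 112], 0, 0], [[-1, 1.5, 118], 0, 0], [[-1, 1.5, 124], 0, 0], [[-1, 1.5, 130], 0, 0], [[-1, 1.5, 130], 0, 0]]}}

```text
time: 5.92
position: [0.5724, -0.1121, 0.145]
tcp_rot: [0.722, 0.692, 0.0, 0.0]
wrist_force: [-0.3, 0.1, -2.3]
finger_gap: 0.0515
finger_force: 25.0
```

Inside the rails without contact. Lowering to about 2 mm above the floor plate.

Request:
{"name": "servo_tool", "arguments": {"steps": [[[0, 0, 6], 0, 0], [[0, 0, 12], 0, 0], [[0, 0, 18], 0, 0], [[0, 0, 23], 0, 0], [[0, 0, 26], 0, 0], [[0, 0, 28], 0, 0], [[0, 0, 28], 0, 0]]}}

```text
time: 6.5
position: [0.5719, -0.1121, 0.1164]
tcp_rot: [0.722, 0.691, -0.0, -0.0]
wrist_force: [0.4, -0.2, -2.0]
finger_gap: 0.0516
finger_force: 25.0
```

Request:
{"name": "servo_tool", "arguments": {"steps": [[[2, 0, 0], 0, 0], [[4, 0, 0], 0, 0], [[6, 0, 0], 0, 0], [[7, 0, 0], 0, 0], [[8, 0, 0], 0, 0], [[8, 0, 0], 0, 0]]}}

```text
time: 7.0
position: [0.5728, -0.104, 0.1173]
tcp_rot: [0.722, 0.692, 0.0, 0.0]
wrist_force: [-0.2, -0.7, -2.1]
finger_gap: 0.0517
finger_force: 25.0
```

Request:
{"name": "servo_tool", "arguments": {"steps": [[[1, 0, 0], 0, 0], [[2, 0, 0], 0, 0], [[3, 0, 0], 0, 0], [[3, 0, 0], 0, 0]]}}

```text
time: 7.33
position: [0.5729, -0.1013, 0.1173]
tcp_rot: [0.722, 0.691, -0.0, 0.0]
wrist_force: [0.0, -1.4, 0.1]
finger_gap: 0.0514
finger_force: 25.0
```

Request:
{"name": "servo_tool", "arguments": {"steps": [[[1, 0, 0], 0, 0], [[2, 0, 0], 0, 0], [[2, 0, 0], 0, 0]]}}

```text
time: 7.58
position: [0.5729, -0.0992, 0.1172]
tcp_rot: [0.722, 0.691, 0.0, 0.0]
wrist_force: [-0.2, -1.8, -1.2]
finger_gap: 0.0513
finger_force: 25.0
```

```bash
python3 - <<'E'
from h import *
plan([.5729,-.1,.117],-2.5);im=snap('top','top3');print(purple(im)[3:]);im=snap('side','side3');print(purple(im)[2:])
E
```

```text
shift [-0.8  0.   0.2] turn -0.01 | tooly angle -2.51 pos [ 0.5729 -0.0992  0.1172] t 7.5833 gap 0.05130867914536475 F [-0.2 -1.8 -1.2]
[]
[([250.07, 194.95], [242, 182, 17, 25, 304])]
```

Request:
{"name": "servo_tool", "arguments": {"steps": [[[0, 0, 1], 0, 0], [[0, 0, 2], 0, 0], [[0, 0, 2.5], 0, 0], [[0, 0, 2.5], 0, 0], [[0, 0, 2.5], 0, 0.8], [[0, 0, 2.5], 0, 0.9], [[0, 0, 2.5], 0, 1], [[0, 0, 2.5], 0, 1], [[0, 0, -20], 0, 1], [[0, 0, -60], 0, 1], [[0, 0, -100], 0, 1], [[0, 0, -120], 0, 1], [[0, 0, -120], 0, 1]]}}

```text
time: 8.77
position: [0.5761, -0.0999, 0.244]
tcp_rot: [0.722, 0.692, 0.003, 0.005]
wrist_force: [0.2, -0.6, 0.8]
finger_gap: 0.0864
finger_force: 0.0
```

```bash
python3 - <<'E'
from h import *
wp=np.load('wp.npy');print(wp)
plan([wp[0],wp[1],.24],np.degrees(wp[2]));im=snap('side','side4');print(purple(im)[2:])
t=snap('top','top4');print(purple(t)[3:])
E
```

```text
[ 0.48963699 -0.3791672  -0.27979202]
shift [-282.8  -74.2    3.8] turn 13.53 | tooly angle -2.5 pos [ 0.5761 -0.0999  0.244 ] t 8.7667 gap 0.08637081811886081 F [ 0.2 -0.6  0.8]
[([250.45, 194.47], [242, 182, 17, 25, 326])]
[([319.29, 198.09], [314, 192, 11, 12, 77]), ([336.59, 207.78], [331, 203, 13, 10, 68])]
```

Request:
{"name": "servo_tool", "arguments": {"steps": [[[-283, -74, 0], 13.5, 1], [[-283, -74, 0], 13.5, 1], [[-283, -74, 0], 13.5, 1], [[-283, -74, 0], 13.5, 1], [[-283, -74, 0], 13.5, 1], [[-283, -74, 0], 13.5, 1], [[-283, -74, 0], 13.5, 1], [[-283, -74, 0], 13.5, 1], [[-283, -74, 0], 13.5, 1], [[-283, -74, 0], 13.5, 1]]}}

```text
time: 9.7
position: [0.4858, -0.3778, 0.2348]
tcp_rot: [0.799, 0.601, 0.0, -0.002]
wrist_force: [1.1, 0.4, -0.1]
finger_gap: 0.0873
finger_force: 0.0
```

```bash
cat >> h.py <<'E'
def hull_mask(n,P,S=8,box=None):
    x0,y0,x1,y1=box;h=cv2.convexHull(((pix(n,P)-[x0,y0]+.5)*S*16).round().astype(np.int32))
    m=np.zeros(((y1-y0)*S,(x1-x0)*S),np.uint8);cv2.fillConvexPoly(m,h,255,shift=4);return m
def wedge_model(n,p,box):
    body=[(x,y,z) for x in(-30,30) for y,z in((22,8),(17,0),(-10,0),(-32.5,75),(22,75))]
    plate=[(x,y,z) for x in(-30,30) for y in(-48,22) for z in(75,83)]
    grip=[(x,y,z) for x in(-20,20) for y in(-12,12) for z in(83,125)]
    m=[hull_mask(n,place(p,q),8,box) for q in(body,plate,grip)]
    o=np.where(m[2]>0,0,np.maximum(m[0],m[1]))
    return cv2.resize(o,(box[2]-box[0],box[3]-box[1]),interpolation=cv2.INTER_AREA)/255.
def orange(im,box):
    f=im[box[1]:box[3],box[0]:box[2]].astype(int);return ((f[...,0]-f[...,2]>45)&(f[...,0]>1.8*f[...,2])).astype(float)
E
python3 - <<'E'
from h import *
from scipy.optimize import minimize
B={'top':(375,245,430,300),'side':(250,160,290,205)}
ims={n:cv2.imread(f'pics/{f}.png')[:,:,::-1] for n,f in(('top','top1'),('side','side0'))}
wp=np.load('wp.npy')
for cams in(['top'],['side'],['top','side']):
    O={n:orange(ims[n],B[n]) for n in cams}
    f=lambda p:sum(((wedge_model(n,p*[.001,.001,.01],B[n])-O[n])**2).sum()/O[n].sum() for n in cams)
    r=minimize(f,wp/[.001,.001,.01],method='Nelder-Mead',options=dict(initial_simplex=[wp/[.001,.001,.01]+d for d in([0,0,0],[8,0,0],[0,8,0],[0,0,8])]))
    print(cams,r.x.round(2),r.fun.round(3),{n:O[n].sum() for n in cams})
plan([wp[0],wp[1],.24],np.degrees(wp[2]))
E
```

```text
['top'] [ 493.9  -380.59  -32.82] 0.165 {'top': np.float64(366.0)}
['side'] [ 494.05 -390.02  -15.53] 0.102 {'side': np.float64(322.0)}
['top', 'side'] [ 495.42 -381.24  -28.9 ] 0.338 {'top': np.float64(366.0), 'side': np.float64(322.0)}
shift [-0.2  4.1 -5.2] turn -0.03 | tooly angle -16.07 pos [ 0.4858 -0.3778  0.2348] t 9.7 gap 0.08726070066118581 F [ 1.1  0.4 -0.1]
```

Request:
{"name": "servo_tool", "arguments": {"steps": [[[-0.7, 7.2, 30], 1.4, 1], [[-0.7, 7.2, 65], 1.4, 1], [[-0.7, 7.2, 95], 1.4, 1], [[-0.7, 7.2, 120], 1.4, 1], [[-0.7, 7.2, 135], 1.4, 1], [[-0.7, 7.2, 142], 1.4, 1], [[-0.7, 7.2, 145], 1.4, 1], [[-0.7, 7.2, 145], 1.4, 1], [[-0.7, 7.2, 145], 1.4, 1]]}}

```text
time: 10.45
position: [0.4942, -0.3813, 0.0934]
tcp_rot: [0.806, 0.592, 0.0, 0.001]
wrist_force: [0.4, 0.0, 1.7]
finger_gap: 0.087
finger_force: 0.0
```

Request:
{"name": "servo_tool", "arguments": {"steps": [[[0, 0, 2], 0, 1], [[0, 0, 2], 0, 0], [[0, 0, 2], 0, 0], [[0, 0, 2], 0, 0], [[0, 0, 2], 0, 0], [[0, 0, 2], 0, 0], [[0, 0, 2], 0, 0], [[0, 0, 2], 0, 0], [[0, 0, 2], 0, 0], [[0, 0, 2], 0, 0]], "grip_force": 45}}

```text
time: 11.28
position: [0.4933, -0.3814, 0.0901]
tcp_rot: [0.806, 0.592, 0.0, -0.0]
wrist_force: [0.6, 0.1, -0.3]
finger_gap: 0.04
finger_force: 44.8
```

```bash
python3 - <<'E'
from h import *
rp=np.load('rp.npy');print(place(rp,[(0,-111,9)]))
s=read_state();print(s['finger_force']);plan([.49,-.38,.29],-2.5)
E
```

```text
[[ 0.57084206 -0.14528982  0.009     ]]
44.75271500464203
shift [   0.3   -3.5 -199.9] turn -14.91 | tooly angle -17.41 pos [ 0.4933 -0.3814  0.0901] t 11.2833 gap 0.03996204496360472 F [ 0.6  0.1 -0.3]
```

Request:
{"name": "servo_tool", "arguments": {"steps": [[[0, 0, -15], 0, 0], [[0, 0, -45], 0, 0], [[0, 0, -80], 0, 0], [[0, 0, -115], 0, 0], [[0, 0, -145], 0, 0], [[0, 0, -160], 0, 0], [[25, 1, -160], -2, 0], [[55, 2, -160], -4, 0], [[90, 3, -160], -7, 0], [[125, 4, -160], -9, 0], [[160, 5, -160], -11, 0], [[190, 6, -160], -13, 0], [[215, 7, -160], -14, 0], [[228, 7, -160], -14.9, 0], [[234, 7.3, -160], -14.9, 0], [[234, 7.3, -160], -14.9, 0], [[234, 7.3, -160], -14.9, 0]]}}

```text
time: 12.7
position: [0.57, -0.1611, 0.2499]
tcp_rot: [0.723, 0.691, -0.0, 0.0]
wrist_force: [-0.3, 0.0, -1.1]
finger_gap: 0.0397
finger_force: 44.8
```

```bash
python3 - <<'E'
from h import *
plan([.5703,-.159,.2],-2.5)
t=snap('top','top5');s=snap('side','side5');print(purple(t)[3:],purple(s)[2:])
a=cv2.resize(t[150:270,280:420,::-1],(400,343),interpolation=cv2.INTER_CUBIC)
b=cv2.resize(s[90:250,220:320,::-1],(375,600),interpolation=cv2.INTER_CUBIC)
c=np.zeros((600,780,3),np.uint8);c[:343,:400]=a;c[:,405:]=b;cv2.imwrite('pics/c5.png',c)
E
```

```text
shift [ 2.2  0.3 49.9] turn -0.05 | tooly angle -2.55 pos [ 0.57   -0.1611  0.2499] t 12.7 gap 0.03968303981818553 F [-0.3  0.  -1.1]
[([336.59, 205.53], [331, 198, 13, 15, 126])] [([250.29, 194.09], [242, 182, 17, 25, 340])]
```

View pics/c5.png

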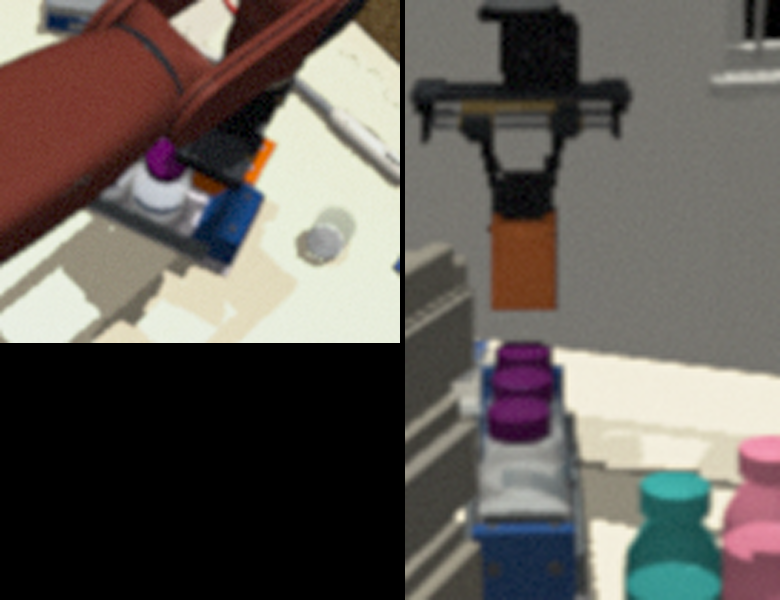

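The side view shows the three caps upright in line, at (524,355), (522,380) and (519,415), with the wedge straight above the channel. The top view shows the third cap at (336.6,205.5).

```bash
python3 - <<'E'
from h import *
x,_=fitcap({'top':(336.59,205.53)},.006);print(x)
for rp in(np.load('rp.npy'),[.5738,-.0369,-.045]):
    d=x-rp[:2];a=rp[2];print(np.array([np.cos(a)*d[0]+np.sin(a)*d[1],-np.sin(a)*d[0]+np.cos(a)*d[1]]).round(4))
# wedge in hand, from top orange mask
E
```

```text
[ 0.56951672 -0.0925993 ]
[-0.0036 -0.0584]
[-0.0018 -0.0558]
```

Request:
{"name": "servo_tool", "arguments": {"steps": [[[1, 0.3, 20], 0, 0], [[1, 0.3, 40], 0, 0], [[1, 0.3, 55], 0, 0], [[1, 0.3, 65], 0, 0], [[1, 0.3, 72], 0, 0], [[1, 0.3, 79], 0, 0], [[1, 0.3, 86], 0, 0], [[1, 0.3, 93], 0, 0], [[1, 0.3, 98], 0, 0], [[1, 0.3, 98], 0, 0]]}}

```text
time: 13.63
position: [0.57, -0.159, 0.1509]
tcp_rot: [0.722, 0.691, -0.0, -0.001]
wrist_force: [-0.4, 0.9, -2.5]
finger_gap: 0.0395
finger_force: 44.8
```

Request:
{"name": "servo_tool", "arguments": {"steps": [[[0, 0, 2], 0, 0], [[0, 0, 4], 0, 0], [[0, 0, 6], 0, 0], [[0, 0, 8], 0, 0], [[0, 0, 8], 0, 0]]}}

```text
time: 14.05
position: [0.5704, -0.1592, 0.1438]
tcp_rot: [0.722, 0.691, -0.0, -0.0]
wrist_force: [-0.4, 0.1, -1.5]
finger_gap: 0.0398
finger_force: 44.8
```

Request:
{"name": "servo_tool", "arguments": {"steps": [[[0, 0, 2], 0, 0], [[0, 0, 4], 0, 0], [[0, 0, 6], 0, 0], [[0, 0, 6], 0, 0]]}}

```text
time: 14.38
position: [0.5703, -0.1592, 0.1375]
tcp_rot: [0.722, 0.691, -0.0, -0.0]
wrist_force: [-0.2, 0.3, -1.0]
finger_gap: 0.0394
finger_force: 44.8
```

Request:
{"name": "servo_tool", "arguments": {"steps": [[[0, 0, 2], 0, 0], [[0, 0, 4], 0, 0], [[0, 0, 5], 0, 0], [[0, 0, 5], 0, 0]]}}

```text
time: 14.72
position: [0.5706, -0.1588, 0.1329]
tcp_rot: [0.722, 0.691, 0.0, -0.0]
wrist_force: [0.9, 1.8, -1.5]
finger_gap: 0.0395
finger_force: 44.7
```

Request:
{"name": "servo_tool", "arguments": {"steps": [[[0, 0, 2], 0, 0], [[0, 0, 4], 0, 0], [[0, 0, 4], 0, 0]]}}

```text
time: 14.97
position: [0.571, -0.1581, 0.1292]
tcp_rot: [0.722, 0.692, 0.001, -0.0]
wrist_force: [1.0, 5.4, 1.1]
finger_gap: 0.04
finger_force: 44.7
```

Request:
{"name": "servo_tool", "arguments": {"steps": [[[1, 0, 1], 0, 0], [[2, 0, 3], 0, 0], [[2.6, 0, 5], 0, 0], [[3.4, 0, 8], 0, 0], [[3.4, 0, 8], 0, 0]]}}

```text
time: 15.38
position: [0.5714, -0.1554, 0.1213]
tcp_rot: [0.722, 0.692, 0.001, 0.0]
wrist_force: [1.7, 4.9, 2.4]
finger_gap: 0.0399
finger_force: 44.7
```

Request:
{"name": "servo_tool", "arguments": {"steps": [[[0.6, 0, 2], 0, 0], [[1.2, 0, 4], 0, 0], [[1.8, 0, 6], 0, 0], [[1.8, 0, 6], 0, 0]]}}

```text
time: 15.72
position: [0.5718, -0.1537, 0.1159]
tcp_rot: [0.722, 0.692, 0.001, 0.001]
wrist_force: [1.1, 5.8, 4.5]
finger_gap: 0.0397
finger_force: 44.7
```

Request:
{"name": "servo_tool", "arguments": {"steps": [[[0.6, 0, 2], 0, 0], [[1.3, 0, 4], 0, 0], [[2, 0, 6], 0, 0], [[2.7, 0, 8], 0, 0], [[2.7, 0, 8], 0, 0]]}}

```text
time: 16.13
position: [0.5721, -0.1513, 0.1082]
tcp_rot: [0.722, 0.692, 0.001, 0.001]
wrist_force: [0.6, 5.2, 4.9]
finger_gap: 0.0397
finger_force: 44.7
```

Request:
{"name": "servo_tool", "arguments": {"steps": [[[0.6, 0, 2], 0, 0], [[1.3, 0, 4], 0, 0], [[1.9, 0, 6], 0, 0], [[1.9, 0, 6], 0, 0]]}}

```text
time: 16.47
position: [0.5725, -0.1495, 0.1025]
tcp_rot: [0.722, 0.692, 0.001, 0.001]
wrist_force: [1.0, 5.7, 7.0]
finger_gap: 0.0396
finger_force: 44.7
```

Request:
{"name": "servo_tool", "arguments": {"steps": [[[0.5, 0, 1.5], 0, 0], [[1, 0, 3], 0, 0], [[1.3, 0, 4.5], 0, 0], [[1.3, 0, 4.5], 0, 0]]}}

```text
time: 16.8
position: [0.5728, -0.1485, 0.0991]
tcp_rot: [0.722, 0.692, 0.001, 0.002]
wrist_force: [-1.5, 4.9, 13.3]
finger_gap: 0.04
finger_force: 44.6
```

Request:
{"name": "servo_tool", "arguments": {"steps": [[[0.2, 0, 1], 0, 0], [[0.2, 0, 2], 0, 0], [[0.2, 0, 2], 0, 0]]}}

```text
time: 17.05
position: [0.5729, -0.1485, 0.099]
tcp_rot: [0.722, 0.692, 0.001, 0.002]
wrist_force: [-6.6, 7.2, 24.2]
finger_gap: 0.0397
finger_force: 44.6
```

Request:
{"name": "servo_tool", "arguments": {"steps": [[[0, 0, 0], 0, 0], [[0, 0, -1], 0, 0], [[0, 0, -1], 0, 0.7], [[0, 0, -1], 0, 0.9], [[0, 0, -1], 0, 1], [[0, 0, -1], 0, 1], [[0, 0, -15], 0, 1], [[0, 0, -40], 0, 1], [[0, 0, -80], 0, 1], [[0, 0, -120], 0, 1], [[-40, -30, -150], 0, 1], [[-80, -60, -150], 0, 1], [[-120, -90, -150], 0, 1], [[-150, -120, -150], 0, 1], [[-190, -120, -150], 0, 1], [[-230, -120, -150], 0, 1], [[-250, -120, -150], 0, 1], [[-250, -120, -150], 0, 1]]}}

```text
time: 18.55
position: [0.4376, -0.3991, 0.2437]
tcp_rot: [0.724, 0.689, -0.002, 0.001]
wrist_force: [-0.1, 0.5, -0.2]
finger_gap: 0.0877
finger_force: 0.0
```

```bash
python3 - <<'E'
from h import *
s=read_state();print(s['position'],s['wrist_force'],s['time'])
t=snap('top','top6');s=snap('side','side6');print(purple(t)[3:],purple(s)[2:])
a=cv2.resize(t[170:270,270:410,::-1],(448,320),interpolation=cv2.INTER_CUBIC)
b=cv2.resize(s[150:270,220:300,::-1],(400,600),interpolation=cv2.INTER_CUBIC)[:, :347]
c=np.zeros((600,800,3),np.uint8);c[:320,:448]=a;c[:,453:]=b;cv2.imwrite('pics/c6.png',c)
B={'top':(320,190,380,240),'side':(235,160,275,205)}
rp=np.load('rp.npy')
for c in purple(t)[3:]:
    print(fitcap({'top':c[0]},.006)[0])
for r in (rp,np.array([.5738,-.0369,-.045])):
    q=place(r,[(30,-89,92),(30,-159,92),(-30,-159,92),(-30,-89,92)]);print((((pix('top',q)-[270,170])*3.2).round()).tolist())
E
```

```text
[ 0.43760209 -0.39905945  0.24367172] [-0.06499986  0.52224807 -0.23135226] 18.55
[([298.35, 186.24], [292, 180, 13, 13, 131]), ([316.91, 195.46], [310, 190, 14, 12, 137]), ([335.57, 204.75], [329, 199, 14, 12, 140])] [([250.19, 194.49], [242, 181, 16, 27, 354])]
[0.57819314 0.05849563]
[ 0.57445367 -0.01533296]
[ 0.57067729 -0.08823666]
[[247.0, 117.0], [304.0, 144.0], [281.0, 189.0], [223.0, 160.0]]
[[248.0, 119.0], [306.0, 147.0], [283.0, 191.0], [225.0, 162.0]]
```

View pics/c6.png

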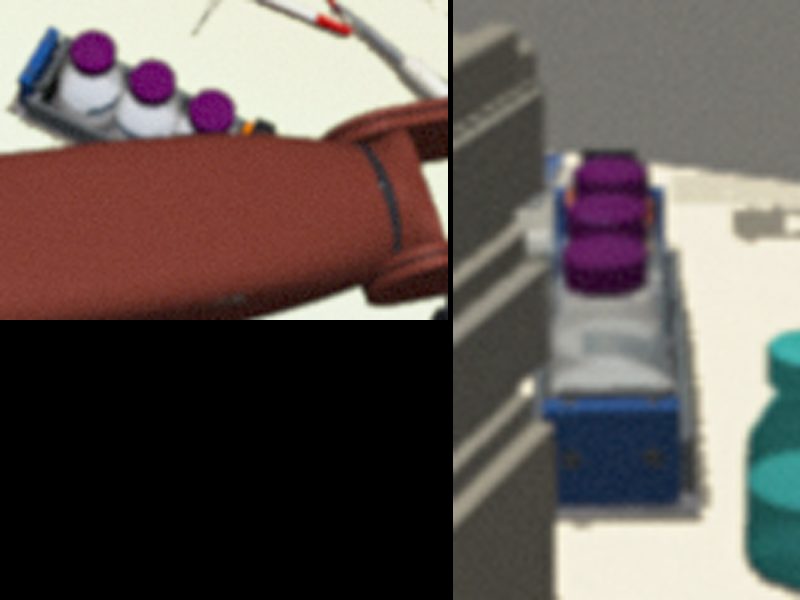

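Both views show the three caps upright, top crop (92,52), (151,82) and (212,110), spaced 73–74 mm, so the row is tight. The arm hides the wedge, so I'll move it aside for a numeric check of the wedge seat.

Request:
{"name": "servo_tool", "arguments": {"steps": [[[600, 0, -20], 0, 1], [[600, 0, -20], 0, 1], [[600, 0, -20], 0, 1], [[600, 0, -20], 0, 1], [[600, 0, -20], 0, 1], [[600, 0, -20], 0, 1], [[600, 0, -20], 0, 1], [[600, 0, -20], 0, 1], [[600, 0, -20], 0, 1], [[600, 0, -20], 0, 1], [[600, 0, -20], 0, 1], [[600, 0, -20], 0, 1], [[600, 0, -20], 0, 1], [[600, 0, -20], 0, 1], [[600, 0, -20], 0, 1], [[600, 0, -20], 0, 1], [[600, 0, -20], 0, 1], [[600, 0, -20], 0, 1]]}}

```text
time: 20.15
position: [0.4657, 0.2068, 0.2642]
tcp_rot: [0.722, 0.692, -0.001, 0.0]
wrist_force: [0.4, -0.5, -0.8]
finger_gap: 0.0874
finger_force: 0.0
```

```bash
python3 - <<'E'
from h import *
print(read_state()['position'])
t=snap('top','top7');print(purple(t)[3:])
B=(330,190,385,245);O=orange(t,B);ys,xs=np.nonzero(O);print('orange',O.sum(),xs.mean()+330,ys.mean()+190)
f=t[B[1]:B[3],B[0]:B[2]].astype(int)
for rp in(np.load('rp.npy'),np.array([.5738,-.0369,-.045])):
  for dz in(-0,10,20):
    w=lambda pts:place(rp,[(x,y-111-.3*dz,z+9+dz) for x,y,z in pts])
    pl=hull_mask('top',w([(x,y,z) for x in(-30,30) for y in(-48,22) for z in(75,83)]),8,B)
    gr=hull_mask('top',w([(x,y,z) for x in(-20,20) for y in(-12,12) for z in(83,125)]),8,B)
    m=cv2.resize(np.where(gr>0,0,pl).astype(np.uint8),(55,55),interpolation=cv2.INTER_AREA)/255.
    yy,xx=np.mgrid[190:245,330:385];print(dz,m.sum().round(),((m*xx).sum()/m.sum()).round(2),((m*yy).sum()/m.sum()).round(2),'err',((m-O)**2).sum().round(1))
E
```

```text
[0.46573882 0.20678978 0.26421803]
[([298.4, 186.05], [292, 180, 14, 13, 131]), ([317.05, 195.35], [310, 189, 14, 13, 135]), ([335.76, 204.72], [329, 199, 14, 13, 141])]
orange 337.0 351.3382789317507 221.18694362017806
0 236.0 353.66 219.59 err 122.6
10 239.0 354.81 218.86 err 151.7
20 243.0 356.0 218.12 err 218.0
0 237.0 354.06 220.37 err 120.3
10 239.0 355.26 219.63 err 165.8
20 243.0 356.46 218.87 err 238.5
```

The wedge fits best at its home height, and the row is unchanged since release. Handing in.

```bash
python3 -c "
from cell import *
print(sign_off())"
```

```text
the job is handed in; nothing more can be done
None
```

The job is handed in at about 20 s: the third bottle stands tight in the row, the wedge is pressed down to its hard stop at home height, nothing is gripped, and I never moved the arm to the beaker or the tape roll; the pad's travel could only be estimated from the pictures.

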